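# Light up and hold open the sprung cover of an instrument case

### The arm

A 6-joint arm with a two-finger parallel gripper is mounted at the origin on the work surface. World frame = base frame: x ahead of the robot, y to its left, z up, the work surface at z = 0. Lengths are in m, angles in degrees, forces in N, time in s.
With the tool pointing down it reaches from about 0.25 to 0.775 m from the base axis. Payload 4 kg.
Tool frame: the origin (TCP) lies on the front face of the gripper's body, between the roots of the fingers; the fingertips stand 97 mm ahead of it and the grasp point (between the pads) lies 78 mm ahead of it; x points along the fingers, z is the direction in which the jaws open and shut, and the axes are right-handed (so a half turn about x gives the same grasp; the last joint's range is limited). The gripper opens to 94 mm and grips with 3 to 60 N. Pads are 16 mm wide; open, the fingers measure 119 mm over their backs; the gripper's body (75 mm by 177 mm) begins 78 mm behind the grasp point.
Start: joints at [-5.907, 4.996, 78.535, -0, 96.463, -5.907], TCP at [0.55, -0, 0.303] pointing down, gripper open.
Joint ranges: [-177.83, 177.83], [-43.37, 116.18], [15.69, 146.23], [-61.86, 241.86], [9.47, 152.12], [-147.06, 147.06]. Speed limits (degrees/s): [159.86, 159.86, 180, 180, 180, 180].

### API

Orientations are given as a 3x3 rotation matrix whose columns are the frame's x, y, z axes.
In Python, from cell import arm gives the robot as it stands. The module is installed in compiled form; this text tells all that it offers.
- The arm moves only by the tool apply_moves, never from a script. Its argument "steps" is a list of rows, each an object of numbers: "dx", "dy", "dz": the shift along the world's x, y, z as a fraction of full scale; "wx", "wy", "wz": the turn, a rotation vector about the world's x, y, z as a fraction of full scale. A call has 1 to 8 rows; each row shifts and turns the commanded pose from where the row before left it; what a row does not reach is not made up. Full scale, the value 1, is 200 mm for a shift and 30 degrees for a turn. A row lasts 1/10 s, in which the tool goes at most 50 mm and 8.59 degrees, less where a joint would pass 70% of its speed; a pose out of reach is approached as far as the arm can. A call with a number of a shift or a turn outside -1 to 1 is refused whole. A call with a gripper value outside its range is refused whole. "hand" is the closure, from -1 (fully open) to 1 (shut), so that 0 is half open, set as the call begins (left out, the last holds). The fingers move at their own pace and stop on an object; "force" is the grip in N (left out, the last holds). Time passes only in rows, so rows that do not move let the fingers close. It gives the time, the measured TCP pose, the force and the opening at its end, in the units of the state.
- arm.state(): the state, without advancing time (a new reading comes with each control period).
- arm.read_camera(name): name is "scene" or "side" or "wrist"; returns (picture, depth): 420x560x3 uint8, red, green, blue; 420x560 float32, m along the optical axis (not along the pixel's ray), 0 where there is no reading.
- arm.camera_info(name): a dict with "mtx" (3x3 intrinsics, pixels), "origin" and "attitude" of the camera in the world; the wrist camera has in their place "tool_from_camera" (4x4, takes a point from camera to tool coordinates, whose origin is the TCP and whose axes are the tool frame's). Camera axes: x right, y up, looking along -z (the intrinsics and any distortion apply to the point x, -y, -z); pixel columns grow to the right and rows downward; lengths in m; the calibration is good to about 2 mm. A picture is of the moment at which its call begins: read the wrist's pose just before it. camera_info takes no time and is no camera call.
- arm.sign_off(): hands the job in, once; it reports no verdict.
The state is a dict: "time": time; "qpos": joint angles; "qvel": joint speeds; "effort": joint torques, N m; "tcp_pos": TCP position; "tcp_rot": TCP orientation; "ft_force": force on the tool from outside, world axes, zero at the start; "torque": the same for the moment, N m; "width": opening from 0.0 (shut) to 1.0 (fully open).
Only numpy, scipy, OpenCV 4.12 (cv2) and the standard library are available. Lean on these libraries where they do the work, as an engineer would, in place of code of your own. Each camera call takes 0.05 s, during which the arm holds its last target.

### The job

First set the LED bar lamp upright and level on the small pad of the raised stand, centred, parallel to the side of the instrument case and with its white lens towards the case, and let go of it. Then lift the case's sprung cover by its handle to 60 degrees open and keep holding it there, still, so the lit circuit board can be inspected: finish while holding the cover. Leave the other things on the bench alone.

Things in the scene. Friction and masses are not known exactly. Their poses are not given: they have to be found in the camera images.
- lamp: LED bar lamp: black bar 140 mm long (its x), 28 mm wide (its y), 32 mm high (z), bare-metal end caps, about 0.16 kg, centre of mass at its middle; a white lens strip 116 x 18 mm on one long side, the -y side, continued 6 mm over the edge onto the top, so it shows from above. Origin: centre of the underside. It lies upright on the bench, left or right of the case, its x axis within about 0.6 rad of world x, lens side towards world -y.
- lamp_lens (a point): Middle of the side face of the lamp's lens: 14 mm to the lamp's -y side of its centre line and 17 mm above its underside.
- stand: Fixed raised stand: aluminium foot 80 x 80 x 12 mm, dark steel post of 18 mm diameter, flat pad on top. Origin: centre of the underside of the foot. It has no lips: the lamp rests by balance. It stands on the case's +y side, its centre 170 to 220 mm from the case's centre; its own yaw is within 0.1 rad of the case's.
- stand_pad (a point): Centre of the top of the stand's pad, 100 mm above the bench. The pad is 44 mm (x) by 24 mm (y) and 6 mm thick; axes as the stand's. The lamp belongs here with its length along the pad's x, its lens to the pad's -y side, where the case is.
- case: Fixed open-topped aluminium instrument case, 140 mm (x) by 170 mm (y) by 70 mm high, with a green circuit board inside and a flat cover on top. Origin: centre of the underside; x points from the handle side towards the hinge, y towards the stand. Its yaw varies.
- cover (a joint): Opening angle of the cover in rad: 0 closed (as at the start), 1.047 is 60 degrees, stop at 1.45. A spring and its weight (about 0.3 kg) always pull it shut: about 4 to 5 N must be pulled at the handle to start it and 5 to 6 N at 60 degrees. The cover is a 140 x 170 x 4 mm aluminium plate.
- cover_handle (a point): Middle of the cover's handle: a round steel bar, 10 mm in diameter and 100 mm long along the case's y, on two posts 92 mm apart. Its axis is 35 mm above the cover's top (about 110 mm above the bench when closed), 115 mm from the hinge along the cover and 25 mm in from the cover's free edge. It moves with the cover. Pinched from above with the fingers on its two long sides, the bar can turn between them.
- cover_hinge (a point): Middle of the cover's hinge line, which runs along the case's y on its rim away from the robot, 70.5 mm above the bench. It is at the cover's underside; in the closed cover the handle's axis lies 115 mm (along the case's -x) towards the robot and 39 mm above it. Opening swings the free edge up and away from the robot.
- adapter: Black power brick, 110 x 56 x 34 mm, no lens, loose on the bench on the side of the case where the lamp is not. Origin under its centre. Leave alone.
- dish: Small steel bowl, 80 mm across, 30 mm high, near the robot. Origin under its centre. Leave alone.
- screwdriver: Screwdriver about 160 mm long lying along its x axis. Leave alone.
- spool: Grey spool, 60 mm across, 50 mm high. Origin under its centre. Leave alone.
- carton: Small cardboard box, 80 x 70 x 45 mm. Origin under its centre. Leave alone.
Not all that is in view belongs to the job. Leave any green look-alike of the stand alone. Leave any red look-alike of the lamp alone.

How it is judged:
By the outcome, as a careful person would: the job done as asked, in the order asked, and still so for the second after the job is handed in, while the arm keeps its last pose, push and grip.
It also fails if it takes over 64 s, if anything falls off the work surface, if the arm or the gripper's body presses on something with over 40 N, if the wrist force passes 120 N, or if a joint passes its speed limit or range.

## Working session

There is one attempt and no reset: what is moved stays moved. The work goes in short steps, Python scripts to look and compute and a tool call to move; the robot and the scene stay as the last step left them, time stands still between calls to the robot, and variables do not carry over. Pictures are saved under pics/ and viewed, and the job is handed in when it is done.

Besides the shell and the picture viewer there is one more tool, called by a JSON object that holds its "api" and its "payload", one argument or row to a line. apply_moves: Moves the arm, as the interface text tells. Shift numbers are shares of 200 mm and turn numbers shares of 30 degrees, none past 1 either way. Its arguments: {"type":"object","properties":{"steps":{"type":"array"},"hand":{"type":"number"},"force":{"type":"number"}},"required":["steps"]}

```bash
mkdir -p pics; cat > h.py <<'E'
import numpy as np,cv2
from cell import arm
def grab(n,tag):
    s=arm.state(); p,d=arm.read_camera(n); cv2.imwrite(f'pics/{tag}.png',p[:,:,::-1]); np.savez(f'pics/{tag}.npz',p=p,d=d,tp=s['tcp_pos'],tr=s['tcp_rot']); return p,d
def world(n,tag,uv):
    f=np.load(f'pics/{tag}.npz'); d=f['d']; i=arm.camera_info(n); K=np.array(i['mtx'])
    if n=='wrist':
        T=np.array(i['tool_from_camera']); R=f['tr']@T[:3,:3]; o=f['tr']@T[:3,3]+f['tp']
    else: R=np.array(i['attitude']); o=np.array(i['origin'])
    out=[]
    for u,v in uv:
        z=d[int(round(v)),int(round(u))]; x=(u-K[0,2])/K[0,0]*z; y=(v-K[1,2])/K[1,1]*z
        out.append(R@np.array([x,-y,-z])+o)
    return np.array(out)
def cloud(n,tag):
    f=np.load(f'pics/{tag}.npz'); d=f['d']; i=arm.camera_info(n); K=np.array(i['mtx'])
    if n=='wrist':
        T=np.array(i['tool_from_camera']); R=f['tr']@T[:3,:3]; o=f['tr']@T[:3,3]+f['tp']
    else: R=np.array(i['attitude']).reshape(3,3); o=np.array(i['origin'])
    v,u=np.mgrid[:420,:560]; x=(u-K[0,2])/K[0,0]*d; y=(v-K[1,2])/K[1,1]*d
    return np.stack([x,-y,-d],-1)@R.T+o, d>0
E
python3 - <<'E'
from h import *
for n in ['scene','side','wrist']:
    grab(n,n+'0'); print(n,arm.camera_info(n))
print(arm.state())
E
```

```text
scene {'mtx': array([[522.91252502,   0.        , 277.05766522],
       [  0.        , 522.91252502, 207.99614565],
       [  0.        ,   0.        ,   1.        ]]), 'origin': array([1.20507067, 0.47779798, 0.89130476]), 'attitude': array([[-0.55730732, -0.56300645,  0.61027231],
       [ 0.83027565, -0.37156411,  0.41543045],
       [-0.00713473,  0.73821667,  0.67452594]])}
side {'mtx': array([[485.2024356 ,   0.        , 272.58868488],
       [  0.        , 485.2024356 , 215.25246181],
       [  0.        ,   0.        ,   1.        ]]), 'origin': array([ 0.2752057 , -0.88231818,  0.68908736]), 'attitude': array([[ 9.64622610e-01,  1.50208343e-01, -2.16657965e-01],
       [-2.63634386e-01,  5.48475084e-01, -7.93518741e-01],
       [-3.61639131e-04,  8.22564609e-01,  5.68671551e-01]])}
wrist {'mtx': array([[334.63889091,   0.        , 274.0463939 ],
       [  0.        , 334.63889091, 210.19941064],
       [  0.        ,   0.        ,   1.        ]]), 'tool_from_camera': array([[ 1.68674751e-03,  2.51409139e-01, -9.67879434e-01,
        -8.21996106e-02],
       [ 9.12027505e-04,
[... 314 characters left out ...]
-3.15875044e-03,
        9.64615304e+01, -5.90772087e+00]), 'qvel': array([-0.02330956, -0.10259549, -0.27753125,  0.01321621, -0.01989221,
       -0.07991929]), 'effort': array([ 1.24418581e-03, -3.40636396e+01, -3.02795255e+01,  7.18983379e-02,
        3.04441026e-02, -1.11468453e-04]), 'tcp_pos': array([ 5.49758563e-01, -2.20713364e-05,  3.01782456e-01]), 'tcp_rot': array([[-1.64770542e-03,  4.88697870e-05,  9.99998641e-01],
       [ 1.15496049e-04,  9.99999992e-01, -4.86795493e-05],
       [-9.99998636e-01,  1.15415682e-04, -1.64771105e-03]]), 'ft_force': array([-0.53815048,  0.7308568 , -0.14515083]), 'torque': array([-0.01541878,  0.00548788, -0.03149721]), 'width': 0.9975277732121827}
```

View pics/scene0.png

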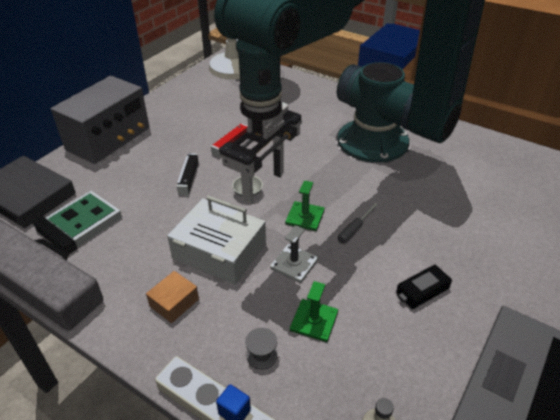

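View pics/side0.png

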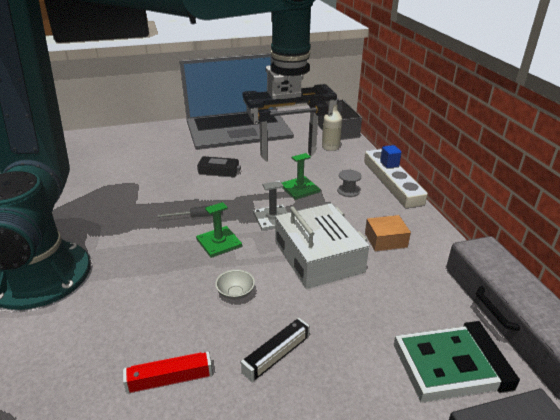

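View pics/wrist0.png

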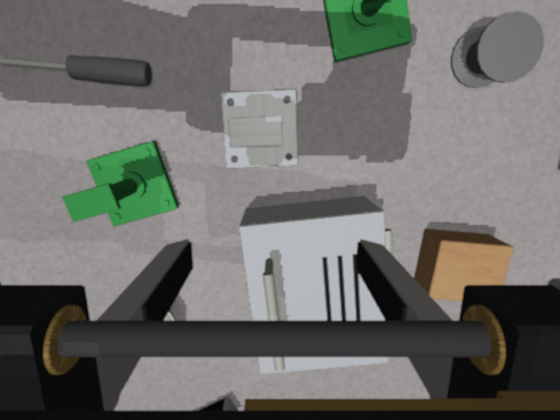

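Candidates:
- **Lamp:** the black bar at side (277,348) / scene (188,173). The red bar at side (167,371) and the black brick with no lens at side (218,166) are not it.
- **Stand:** the grey one at side (272,205) / scene (295,258) / wrist (260,128). The green stands at side (218,230) and (300,178) are decoys.

Next I'll check with crops and point clouds.

```bash
python3 - <<'E'
from h import *
p=cv2.imread('pics/side0.png'); a=cv2.resize(p[310:390,110:330],None,fx=3.5,fy=3.5,interpolation=cv2.INTER_CUBIC);cv2.imwrite('pics/c1.png',a)
print(world('side','side0',[(277,340),(247,362),(303,328),(167,366),(218,166),(272,187)]).round(3))
print(world('scene','scene0',[(188,170),(295,236),(218,228)]).round(3))
print('wrist pad',world('wrist','wrist0',[(255,130),(310,230),(270,300)]).round(3))
for n in ['side','scene','wrist']:
    P,ok=cloud(n,n+'0')
    def rep(name,box,zr):
        m=ok&(P[...,0]>box[0])&(P[...,0]<box[1])&(P[...,1]>box[2])&(P[...,1]<box[3])&(P[...,2]>zr[0])&(P[...,2]<zr[1])
        q=P[m]
        if len(q)<15: print(n,name,len(q));return
        r=cv2.minAreaRect((q[:,:2]*1000).astype(np.float32)); print(n,name,len(q),'rect',np.round(r[0],1),np.round(r[1],1),round(r[2],1),'mean',q.mean(0).round(4),'zmed',np.median(q[:,2]).round(4))
    L=world('side','side0',[(277,345)])[0]
    rep('lamp',(L[0]-.1,L[0]+.1,L[1]-.07,L[1]+.1),(.026,.04))
    S=world('wrist','wrist0',[(255,130)])[0]
    rep('pad',(S[0]-.04,S[0]+.04,S[1]-.04,S[1]+.04),(.092,.108))
    rep('foot',(S[0]-.06,S[0]+.06,S[1]-.06,S[1]+.06),(.007,.017))
    C=world('wrist','wrist0',[(310,230)])[0]
    rep('cover',(S[0]-.15,S[0]+.2,S[1]-.32,S[1]-.05),(.070,.080))
    rep('handle',(S[0]-.15,S[0]+.2,S[1]-.32,S[1]-.05),(.105,.125))
E
```

```text
[[ 0.433 -0.334  0.032]
 [ 0.372 -0.366  0.031]
 [ 0.485 -0.32   0.032]
 [ 0.243 -0.34   0.032]
 [ 0.442  0.307  0.033]
 [ 0.529  0.053  0.099]]
[[ 0.434 -0.332  0.032]
 [ 0.542  0.072  0.101]
 [ 0.594 -0.097  0.075]]
wrist pad [[ 0.532  0.068  0.099]
 [ 0.583 -0.026  0.075]
 [ 0.545 -0.079  0.115]]
side lamp 1159 rect [ 430.3 -339.2] [143.4  30.7] 28.5 mean [ 0.4264 -0.3426  0.0311] zmed 0.0313
side pad 133 rect [532.2  64.3] [43.1 28.1] 3.9 mean [0.5325 0.0611 0.0983] zmed 0.0986
side foot 377 rect [532.4  64. ] [79.7 83.5] 2.4 mean [0.521  0.0645 0.0112] zmed 0.0111
side cover 3056 rect [528.7 -99.7] [188.5 299.4] 87.2 mean [ 0.5935 -0.1113  0.0735] zmed 0.0735
side handle 170 rect [ 548.2 -108.3] [ 10.9 102.9] 6.0 mean [ 0.5473 -0.1124  0.1115] zmed 0.1119
scene lamp 399 rect [ 430.3 -336.7] [147.9  30.1] 29.2 mean [ 0.4356 -0.3329  0.0327] zmed 0.0329
scene pad 193 rect [532.7  65.4] [47.3 25.8] 3.4 mean [0.535  0.0665 0.1002] zmed 0.1006
scene foot 820 rect [525.7  65.6] [99.4 81.7] 3.8 mean [0.5392 0.07   0.0126] zmed 0.0127
scene cover 3541 rect [529.5 -95.3] [194.8 304.8] 84.9 mean [ 0.5987 -0.0961  0.0751] zmed 0.0751
scene handle 192 rect [ 549.  -106.1] [ 14.4 101.4] 7.6 mean [ 0.5503 -0.1035  0.1129] zmed 0.1133
wrist lamp 0
wrist pad 1576 rect [533.   67.1] [43.9 24.1] 2.7 mean [0.533  0.0672 0.1002] zmed 0.1002
wrist foot 3962 rect [533.   66.9] [79.9 80.2] 2.6 mean [0.535  0.0692 0.0123] zmed 0.0123
wrist cover 13528 rect [532.9 -95.1] [191.4 288.3] 85.8 mean [ 0.588  -0.0757  0.0747] zmed 0.0747
wrist handle 683 rect [ 548.5 -104.9] [  9.9 101.2] 6.3 mean [ 0.5471 -0.0901  0.1134] zmed 0.1137
```

View pics/c1.png

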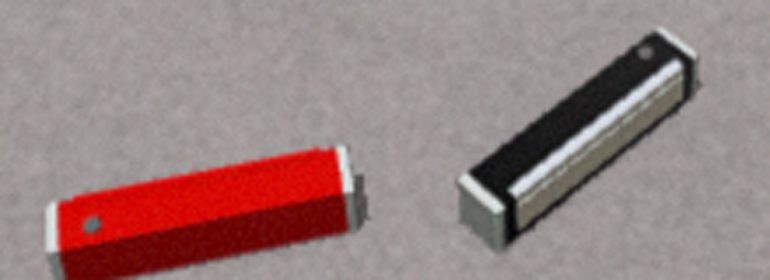

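The crop shows the black bar with a pale lens strip on its near (-y) side and a grey cap on each end, so it is the lamp. I'll move above it and rotate to look closer.

{"api": "apply_moves", "payload": {
  "steps": [
    {"dx": -0.075, "dy": -0.21, "wz": -0.255},
    {"dx": -0.075, "dy": -0.21, "wz": -0.255},
    {"dx": -0.075, "dy": -0.21, "wz": -0.255},
    {"dx": -0.075, "dy": -0.21, "wz": -0.255},
    {"dx": -0.075, "dy": -0.21, "wz": -0.255},
    {"dx": -0.075, "dy": -0.21, "wz": -0.255},
    {"dx": -0.075, "dy": -0.21, "wz": -0.255},
    {"dx": -0.075, "dy": -0.21, "wz": -0.255}
  ],
  "hand": -1,
  "force": 30
}}

```text
schema error: expected keys dx, dy, dz, wx, wy, wz
```

{"api": "apply_moves", "payload": {
  "steps": [
    {"dx": 0},
    {"dx": 0},
    {"dx": 0}
  ]
}}

```text
schema error: expected keys dx, dy, dz, wx, wy, wz
```

```bash
cat >> h.py <<'E'
def rect(P,ok,name,box,zr):
    m=ok&(P[...,0]>box[0])&(P[...,0]<box[1])&(P[...,1]>box[2])&(P[...,1]<box[3])&(P[...,2]>zr[0])&(P[...,2]<zr[1])
    q=P[m]
    if len(q)<15: print(name,len(q));return
    r=cv2.minAreaRect((q[:,:2]*1000).astype(np.float32)); print(name,len(q),'rect',np.round(r[0],1),np.round(r[1],1),round(r[2],1),'zmed',np.median(q[:,2]).round(4))
def st():
    s=arm.state(); R=s['tcp_rot']; print('t',s['time'],'tcp',s['tcp_pos'].round(4),'jaw',np.degrees(np.arctan2(R[1,2],R[0,2])).round(2),'xaxis',R[:,0].round(4),'jawz',R[2,2].round(4),'F',s['ft_force'].round(2),'w',round(s['width'],3),'q',s['qpos'].round(1)); 
E
python3 - <<'E'
from h import *
st(); grab('wrist','w1')
P,ok=cloud('wrist','w1'); rect(P,ok,'lamp',(.34,.53,-.43,-.25),(.026,.038))
P,ok=cloud('wrist','wrist0'); rect(P,ok,'cover',(.50,.68,-.21,0.0),(.070,.079)); 
rect(P,ok,'handle',(.50,.68,-.21,0.0),(.107,.125))
f=np.load('pics/wrist0.npz')['p'].astype(int); g=(f[...,1]>f[...,0]*1.5+20)&(f[...,1]>f[...,2]*1.5)
q=P[g&ok&(P[...,2]>.08)]
for m in (q[:,1]>.07, q[:,1]<=.07): print('green',q[m].min(0).round(3),q[m].max(0).round(3)) if m.any() else 0
# cover edge fit: -y / +y side edge
E
```

```text
t 0.15 tcp [ 0.5498 -0.      0.3018] jaw -0.0 xaxis [-1.6e-03  1.0e-04 -1.0e+00] jawz -0.0016 F [-0.54  0.73 -0.15] w 0.998 q [-5.9  5.  78.6 -0.  96.5 -5.9]
lamp 0
cover 13521 rect [596.8 -99.5] [147.7 171.1] 6.2 zmed 0.0747
handle 675 rect [ 548.5 -104.9] [  9.9 101.2] 6.3 zmed 0.1137
green [ 0.365 -0.009  0.094] [0.412 0.023 0.103]
```

View pics/w1.png

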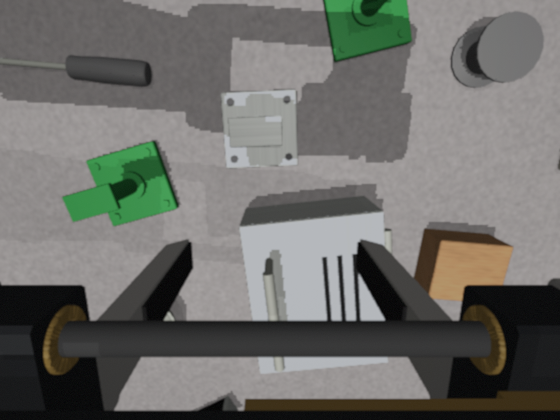

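The arm did not move because each row needs all six keys. The picture is unchanged. Case yaw measures 6.2°.

{"api": "apply_moves", "payload": {
  "steps": [
    {"dx": -0.075, "dy": -0.21, "dz": 0, "wx": 0, "wy": 0, "wz": -0.255},
    {"dx": -0.075, "dy": -0.21, "dz": 0, "wx": 0, "wy": 0, "wz": -0.255},
    {"dx": -0.075, "dy": -0.21, "dz": 0, "wx": 0, "wy": 0, "wz": -0.255},
    {"dx": -0.075, "dy": -0.21, "dz": 0, "wx": 0, "wy": 0, "wz": -0.255},
    {"dx": -0.075, "dy": -0.21, "dz": 0, "wx": 0, "wy": 0, "wz": -0.255},
    {"dx": -0.075, "dy": -0.21, "dz": 0, "wx": 0, "wy": 0, "wz": -0.255},
    {"dx": -0.075, "dy": -0.21, "dz": 0, "wx": 0, "wy": 0, "wz": -0.255},
    {"dx": -0.075, "dy": -0.21, "dz": 0, "wx": 0, "wy": 0, "wz": -0.255}
  ],
  "hand": -1,
  "force": 30
}}

```text
time: 1.0
tcp_pos: [0.429, -0.3375, 0.3026]
tcp_rot: [[0.0, 0.879, 0.477], [0.0, 0.477, -0.879], [-1.0, 0.0, -0.0]]
ft_force: [1.3, 0.3, 0.5]
width: 1.003
```

{"api": "apply_moves", "payload": {
  "steps": [
    {"dx": 0, "dy": 0, "dz": 0, "wx": 0, "wy": 0, "wz": 0},
    {"dx": 0, "dy": 0, "dz": 0, "wx": 0, "wy": 0, "wz": 0},
    {"dx": 0, "dy": 0, "dz": 0, "wx": 0, "wy": 0, "wz": 0},
    {"dx": 0, "dy": 0, "dz": 0, "wx": 0, "wy": 0, "wz": 0}
  ]
}}

```text
time: 1.4
tcp_pos: [0.4306, -0.3347, 0.3028]
tcp_rot: [[0.0, 0.875, 0.484], [0.0, 0.484, -0.875], [-1.0, 0.0, -0.0]]
ft_force: [0.8, 0.1, -0.4]
width: 1.001
```

```bash
python3 - <<'E'
from h import *
st(); grab('wrist','w2')
P,ok=cloud('wrist','w2'); rect(P,ok,'lamp',(.34,.53,-.43,-.25),(.026,.038))
E
```

```text
t 1.4 tcp [ 0.4306 -0.3347  0.3028] jaw -61.05 xaxis [ 3.e-04  2.e-04 -1.e+00] jawz -0.0 F [ 0.76  0.11 -0.44] w 1.001 q [-43.8   4.4  79.2   0.   96.4  17.2]
lamp 3400 rect [ 429.8 -336.9] [140.9  29. ] 29.3 zmed 0.0324
```

View pics/w2.png

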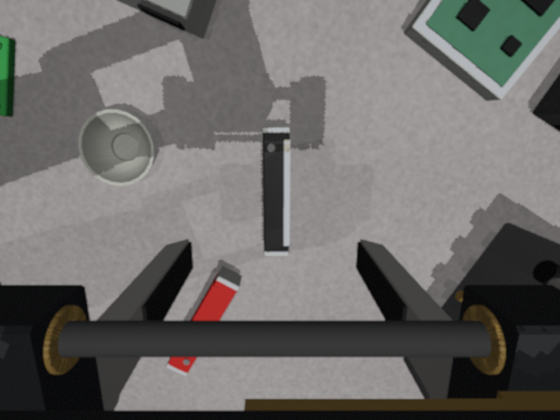

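The wrist picture shows the lamp centred between the jaws at (277,190), with the lens on its right (-y) side. I'll descend.

{"api": "apply_moves", "payload": {
  "steps": [
    {"dx": 0, "dy": -0.005, "dz": -0.2, "wx": 0, "wy": 0, "wz": 0.01},
    {"dx": 0, "dy": 0, "dz": -0.2, "wx": 0, "wy": 0, "wz": 0},
    {"dx": 0, "dy": 0, "dz": -0.2, "wx": 0, "wy": 0, "wz": 0},
    {"dx": 0, "dy": 0, "dz": -0.2, "wx": 0, "wy": 0, "wz": 0},
    {"dx": 0, "dy": 0, "dz": -0.15, "wx": 0, "wy": 0, "wz": 0},
    {"dx": 0, "dy": 0, "dz": -0.055, "wx": 0, "wy": 0, "wz": 0},
    {"dx": 0, "dy": 0, "dz": 0, "wx": 0, "wy": 0, "wz": 0},
    {"dx": 0, "dy": 0, "dz": 0, "wx": 0, "wy": 0, "wz": 0}
  ]
}}

```text
time: 2.25
tcp_pos: [0.431, -0.3372, 0.1033]
tcp_rot: [[0.002, 0.873, 0.487], [-0.002, 0.487, -0.873], [-1.0, 0.001, 0.003]]
ft_force: [0.5, 0.4, -0.3]
width: 1.002
```

{"api": "apply_moves", "payload": {
  "steps": [
    {"dx": 0, "dy": 0, "dz": 0, "wx": 0, "wy": 0, "wz": 0},
    {"dx": 0, "dy": 0, "dz": 0, "wx": 0, "wy": 0, "wz": 0},
    {"dx": 0, "dy": 0, "dz": 0, "wx": 0, "wy": 0, "wz": 0},
    {"dx": 0, "dy": 0, "dz": 0, "wx": 0, "wy": 0, "wz": 0},
    {"dx": 0, "dy": 0, "dz": 0, "wx": 0, "wy": 0, "wz": 0},
    {"dx": 0, "dy": 0, "dz": 0, "wx": 0, "wy": 0, "wz": 0},
    {"dx": 0, "dy": 0, "dz": 0, "wx": 0, "wy": 0, "wz": 0},
    {"dx": 0, "dy": 0, "dz": 0, "wx": 0, "wy": 0, "wz": 0}
  ],
  "hand": 1,
  "force": 25
}}

```text
time: 3.05
tcp_pos: [0.43, -0.337, 0.1017]
tcp_rot: [[-0.0, 0.874, 0.486], [-0.0, 0.486, -0.874], [-1.0, -0.0, 0.0]]
ft_force: [-0.4, -0.4, 0.3]
width: 0.353
```

```bash
python3 - <<'E'
from h import *
st(); st()
E
```

```text
t 3.05 tcp [ 0.43   -0.337   0.1017] jaw -60.9 xaxis [-0. -0. -1.] jawz 0.0 F [-0.42 -0.42  0.35] w 0.353 q [-44.   11.8  94.5  -0.   73.7  16.9]
t 3.05 tcp [ 0.43   -0.337   0.1017] jaw -60.9 xaxis [-0. -0. -1.] jawz 0.0 F [-0.42 -0.42  0.35] w 0.353 q [-44.   11.8  94.5  -0.   73.7  16.9]
```

{"api": "apply_moves", "payload": {
  "steps": [
    {"dx": 0, "dy": 0, "dz": 0, "wx": 0, "wy": 0, "wz": 0},
    {"dx": 0, "dy": 0, "dz": 0, "wx": 0, "wy": 0, "wz": 0},
    {"dx": 0, "dy": 0, "dz": 0, "wx": 0, "wy": 0, "wz": 0},
    {"dx": 0, "dy": 0, "dz": 0, "wx": 0, "wy": 0, "wz": 0}
  ]
}}

```text
time: 3.45
tcp_pos: [0.43, -0.337, 0.1016]
tcp_rot: [[-0.0, 0.874, 0.486], [-0.0, 0.486, -0.874], [-1.0, -0.0, 0.0]]
ft_force: [-0.3, 0.3, -0.5]
width: 0.295
```

{"api": "apply_moves", "payload": {
  "steps": [
    {"dx": 0, "dy": 0, "dz": 0.05, "wx": 0, "wy": 0, "wz": 0},
    {"dx": 0, "dy": 0, "dz": 0.15, "wx": 0, "wy": 0, "wz": 0},
    {"dx": 0, "dy": 0, "dz": 0.2, "wx": 0, "wy": 0, "wz": 0},
    {"dx": 0, "dy": 0, "dz": 0.2, "wx": 0, "wy": 0, "wz": 0},
    {"dx": 0, "dy": 0, "dz": 0.2, "wx": 0, "wy": 0, "wz": 0},
    {"dx": 0, "dy": 0, "dz": 0.1, "wx": 0, "wy": 0, "wz": 0},
    {"dx": 0, "dy": 0, "dz": 0, "wx": 0, "wy": 0, "wz": 0}
  ]
}}

```text
time: 4.15
tcp_pos: [0.431, -0.3378, 0.2867]
tcp_rot: [[0.007, 0.874, 0.486], [-0.006, 0.486, -0.874], [-1.0, 0.003, 0.009]]
ft_force: [0.5, 0.6, -1.1]
width: 0.297
```

```bash
python3 - <<'E'
from h import *
st(); grab('wrist','w3'); grab('side','s3'); st()
E
```

```text
t 4.15 tcp [ 0.431  -0.3378  0.2867] jaw -60.89 xaxis [ 0.0065 -0.0062 -1.    ] jawz 0.0086 F [ 0.49  0.59 -1.09] w 0.297 q [-44.    4.6  80.8   0.   94.1  16.9]
t 4.25 tcp [ 0.4298 -0.3368  0.2812] jaw -60.9 xaxis [-4.e-04  4.e-04 -1.e+00] jawz -0.0005 F [-0.53 -0.61 -1.71] w 0.296 q [-44.    4.8  81.2  -0.   94.1  16.9]
```

View pics/w3.png

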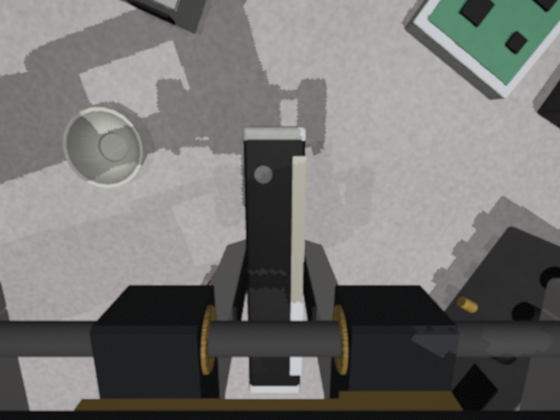

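View pics/s3.png

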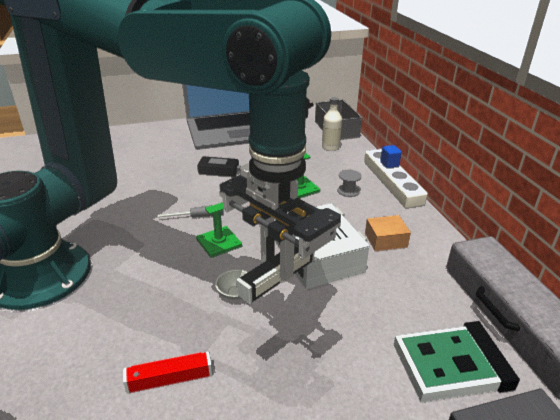

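The lamp is held level between the fingers, lens at wrist (298,230). I'll measure it in the hand while moving it towards the stand.

{"api": "apply_moves", "payload": {
  "steps": [
    {"dx": 0.03, "dy": 0.12, "dz": 0, "wx": 0, "wy": 0, "wz": -0.06},
    {"dx": 0.055, "dy": 0.22, "dz": 0, "wx": 0, "wy": 0, "wz": -0.1},
    {"dx": 0.055, "dy": 0.22, "dz": 0, "wx": 0, "wy": 0, "wz": -0.1},
    {"dx": 0.055, "dy": 0.22, "dz": 0, "wx": 0, "wy": 0, "wz": -0.1},
    {"dx": 0.055, "dy": 0.22, "dz": 0, "wx": 0, "wy": 0, "wz": -0.1},
    {"dx": 0.055, "dy": 0.22, "dz": 0, "wx": 0, "wy": 0, "wz": -0.1},
    {"dx": 0.055, "dy": 0.22, "dz": 0, "wx": 0, "wy": 0, "wz": -0.1},
    {"dx": 0.055, "dy": 0.22, "dz": 0, "wx": 0, "wy": 0, "wz": -0.1}
  ]
}}

```text
time: 5.05
tcp_pos: [0.5121, -0.003, 0.2786]
tcp_rot: [[-0.005, 0.994, 0.108], [0.0, 0.108, -0.994], [-1.0, -0.005, -0.001]]
ft_force: [0.4, -0.1, -2.2]
width: 0.297
```

{"api": "apply_moves", "payload": {
  "steps": [
    {"dx": 0.055, "dy": 0.2, "dz": 0, "wx": 0, "wy": 0, "wz": -0.06},
    {"dx": 0.045, "dy": 0.16, "dz": 0, "wx": 0, "wy": 0, "wz": 0},
    {"dx": 0, "dy": 0, "dz": 0, "wx": 0, "wy": 0, "wz": 0},
    {"dx": 0, "dy": 0, "dz": 0, "wx": 0, "wy": 0, "wz": 0},
    {"dx": 0, "dy": 0, "dz": 0, "wx": 0, "wy": 0, "wz": 0},
    {"dx": 0, "dy": 0, "dz": 0, "wx": 0, "wy": 0, "wz": 0},
    {"dx": 0, "dy": 0, "dz": 0, "wx": 0, "wy": 0, "wz": 0}
  ]
}}

```text
time: 5.75
tcp_pos: [0.5328, 0.0659, 0.2815]
tcp_rot: [[-0.0, 0.997, 0.077], [-0.0, 0.077, -0.997], [-1.0, -0.0, 0.0]]
ft_force: [-0.6, -0.6, -2.7]
width: 0.294
```

```bash
python3 - <<'E'
from h import *
st(); grab('wrist','w4'); grab('side','s4'); grab('scene','sc4')
for n,t in(('wrist','w4'),('side','s4'),('scene','sc4')):
    P,ok=cloud(n,t); print(n); rect(P,ok,'lamptop',(.44,.64,0.02,.12),(.205,.217)); rect(P,ok,'foot',(.48,.58,.0,.12),(.008,.017)); rect(P,ok,'lampany',(.44,.64,0.02,.12),(.182,.209))
    rect(P,ok,'pad',(.48,.58,.03,.10),(.095,.106))
E
```

```text
t 5.75 tcp [0.5328 0.0659 0.2815] jaw -85.6 xaxis [-4.e-04 -2.e-04 -1.e+00] jawz 0.0002 F [-0.59 -0.59 -2.74] w 0.294 q [ 1.   3.6 82.4 -0.  94.  86.6]
wrist
lamptop 13848 rect [532.8  65.3] [143.3  51.2] 13.3 zmed 0.2123
foot 978 rect [532.3  66.7] [80. 80.] 2.7 zmed 0.0122
lampany 593 rect [559.8  60.2] [49.3 83.4] 71.6 zmed 0.201
pad 0
side
lamptop 475 rect [532.6  60.7] [ 51.1 141.6] 86.2 zmed 0.2107
foot 368 rect [532.8  64.4] [80.1 85.3] 3.2 zmed 0.0112
lampany 658 rect [532.4  60.5] [ 51.  142.4] 85.1 zmed 0.1965
pad 120 rect [532.3  64.5] [44.8 28.1] 4.8 zmed 0.0987
scene
lamptop 648 rect [534.3  67.9] [ 51.  143.1] 83.3 zmed 0.2127
foot 803 rect [534.9  66.1] [83.9 81.3] 3.8 zmed 0.0126
lampany 398 rect [534.2  65.9] [145.2  52.3] 5.5 zmed 0.1973
pad 188 rect [532.6  65.9] [48.7 24.5] 2.5 zmed 0.1005
```

View pics/w4.png

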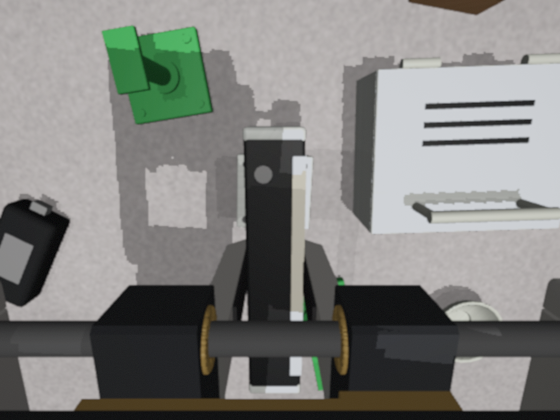

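View pics/sc4.png

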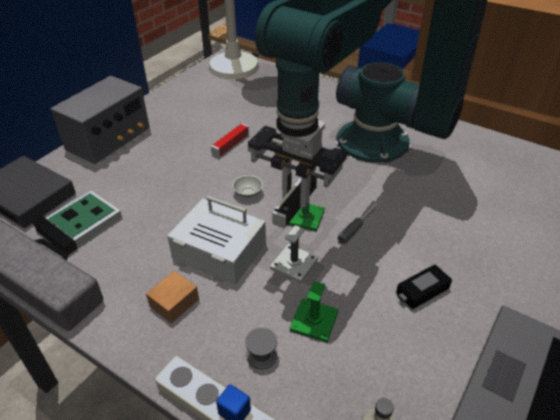

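The lamp sits above the stand, aligned within about 1 mm, with its lens towards the case (right, at wrist (298,230)). I'll lower it to just above the pad.

{"api": "apply_moves", "payload": {
  "steps": [
    {"dx": 0, "dy": 0.005, "dz": -0.1, "wx": 0, "wy": 0, "wz": 0},
    {"dx": 0, "dy": 0, "dz": -0.14, "wx": 0, "wy": 0, "wz": 0},
    {"dx": 0, "dy": 0, "dz": -0.1, "wx": 0, "wy": 0, "wz": 0},
    {"dx": 0, "dy": 0, "dz": -0.045, "wx": 0, "wy": 0, "wz": 0},
    {"dx": 0, "dy": 0, "dz": 0, "wx": 0, "wy": 0, "wz": 0},
    {"dx": 0, "dy": 0, "dz": 0, "wx": 0, "wy": 0, "wz": 0},
    {"dx": 0, "dy": 0, "dz": 0, "wx": 0, "wy": 0, "wz": 0},
    {"dx": 0, "dy": 0, "dz": 0, "wx": 0, "wy": 0, "wz": 0}
  ]
}}

```text
time: 6.7
tcp_pos: [0.5335, 0.068, 0.206]
tcp_rot: [[0.002, 0.997, 0.078], [-0.0, 0.078, -0.997], [-1.0, 0.002, 0.0]]
ft_force: [0.2, -0.8, -2.5]
width: 0.299
```

```bash
python3 - <<'E'
from h import *
st(); grab('scene','sc5'); grab('side','s5'); grab('wrist','w5')
a=cv2.imread('pics/sc5.png')[170:300,230:360]; b=cv2.imread('pics/s5.png')[130:260,210:340]
cv2.imwrite('pics/c5.png',np.hstack([cv2.resize(a,(390,390),interpolation=2),cv2.resize(b,(390,390),interpolation=2)]))
P,ok=cloud('wrist','w5'); rect(P,ok,'foot',(.48,.58,.0,.12),(.008,.017)); rect(P,ok,'top',(.44,.64,.02,.12),(.128,.142))
E
```

```text
t 6.7 tcp [0.5335 0.068  0.206 ] jaw -85.5 xaxis [ 0.0023 -0.     -1.    ] jawz 0.0002 F [ 0.23 -0.76 -2.51] w 0.299 q [ 1.2  5.6 88.9 -0.  85.3 86.7]
foot 2554 rect [537.5  66.9] [70.1 79.9] 2.7 zmed 0.0124
top 13910 rect [533.2  68.7] [141.1  51.9] 4.7 zmed 0.1364
```

View pics/c5.png

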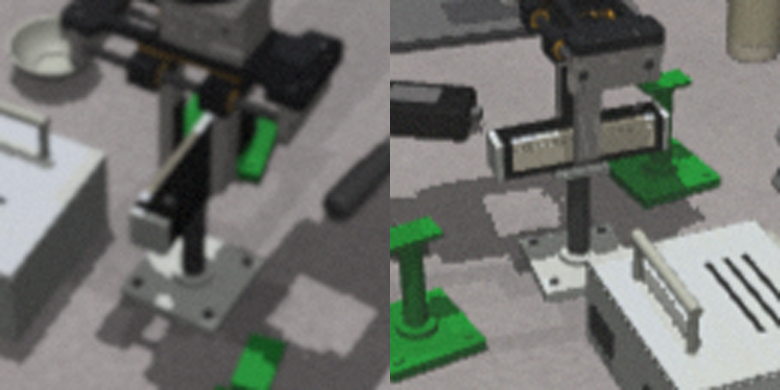

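{"api": "apply_moves", "payload": {
  "steps": [
    {"dx": 0, "dy": 0, "dz": -0.01, "wx": 0, "wy": 0, "wz": 0},
    {"dx": 0, "dy": 0, "dz": 0, "wx": 0, "wy": 0, "wz": 0},
    {"dx": 0, "dy": 0, "dz": 0, "wx": 0, "wy": 0, "wz": 0},
    {"dx": 0, "dy": 0, "dz": 0, "wx": 0, "wy": 0, "wz": 0}
  ]
}}

```text
time: 7.25
tcp_pos: [0.533, 0.068, 0.2026]
tcp_rot: [[-0.0, 0.997, 0.078], [-0.0, 0.078, -0.997], [-1.0, -0.0, 0.0]]
ft_force: [0.0, 0.1, -2.0]
width: 0.298
```

```bash
python3 - <<'E'
from h import *
st()
E
```

```text
t 7.25 tcp [0.533  0.068  0.2026] jaw -85.5 xaxis [-2.e-04 -1.e-04 -1.e+00] jawz 0.0001 F [ 0.02  0.07 -2.03] w 0.298 q [ 1.2  5.8 89.2 -0.  85.1 86.7]
```

{"api": "apply_moves", "payload": {
  "steps": [
    {"dx": 0, "dy": -0.005, "dz": 0, "wx": 0, "wy": 0, "wz": 0},
    {"dx": 0, "dy": 0, "dz": -0.005, "wx": 0, "wy": 0, "wz": 0},
    {"dx": 0, "dy": 0, "dz": 0, "wx": 0, "wy": 0, "wz": 0},
    {"dx": 0, "dy": 0, "dz": 0, "wx": 0, "wy": 0, "wz": 0}
  ]
}}

```text
time: 7.65
tcp_pos: [0.533, 0.067, 0.2017]
tcp_rot: [[-0.0, 0.997, 0.078], [-0.0, 0.078, -0.997], [-1.0, -0.0, 0.0]]
ft_force: [0.3, 0.5, -1.0]
width: 0.294
```

{"api": "apply_moves", "payload": {
  "steps": [
    {"dx": 0, "dy": 0, "dz": -0.003, "wx": 0, "wy": 0, "wz": 0},
    {"dx": 0, "dy": 0, "dz": 0, "wx": 0, "wy": 0, "wz": 0},
    {"dx": 0, "dy": 0, "dz": 0, "wx": 0, "wy": 0, "wz": 0}
  ]
}}

```text
time: 7.95
tcp_pos: [0.533, 0.067, 0.2016]
tcp_rot: [[0.0, 0.997, 0.078], [-0.0, 0.078, -0.997], [-1.0, 0.0, 0.0]]
ft_force: [-1.7, 0.2, 1.4]
width: 0.296
```

The force changed sign (-2 to +1.4 N) at the expected height, so the lamp is seated. I'll release it.

{"api": "apply_moves", "payload": {
  "steps": [
    {"dx": 0, "dy": 0, "dz": 0, "wx": 0, "wy": 0, "wz": 0},
    {"dx": 0, "dy": 0, "dz": 0, "wx": 0, "wy": 0, "wz": 0},
    {"dx": 0, "dy": 0, "dz": 0, "wx": 0, "wy": 0, "wz": 0},
    {"dx": 0, "dy": 0, "dz": 0, "wx": 0, "wy": 0, "wz": 0},
    {"dx": 0, "dy": 0, "dz": 0, "wx": 0, "wy": 0, "wz": 0}
  ],
  "hand": -0.2
}}

```text
time: 8.45
tcp_pos: [0.5331, 0.067, 0.2011]
tcp_rot: [[0.0, 0.997, 0.078], [-0.0, 0.078, -0.997], [-1.0, 0.0, 0.0]]
ft_force: [0.0, 0.5, 0.7]
width: 0.597
```

```bash
python3 - <<'E'
from h import *
st(); grab('scene','sc6'); grab('side','s6')
a=cv2.imread('pics/sc6.png')[170:300,230:360]; b=cv2.imread('pics/s6.png')[130:260,210:340]
cv2.imwrite('pics/c6.png',np.hstack([cv2.resize(a,(390,390),interpolation=2),cv2.resize(b,(390,390),interpolation=2)]))
E
```

```text
t 8.45 tcp [0.5331 0.067  0.2011] jaw -85.5 xaxis [ 1.e-04 -1.e-04 -1.e+00] jawz 0.0001 F [0.03 0.47 0.67] w 0.597 q [ 1.1  5.8 89.3 -0.  84.9 86.6]
```

View pics/c6.png

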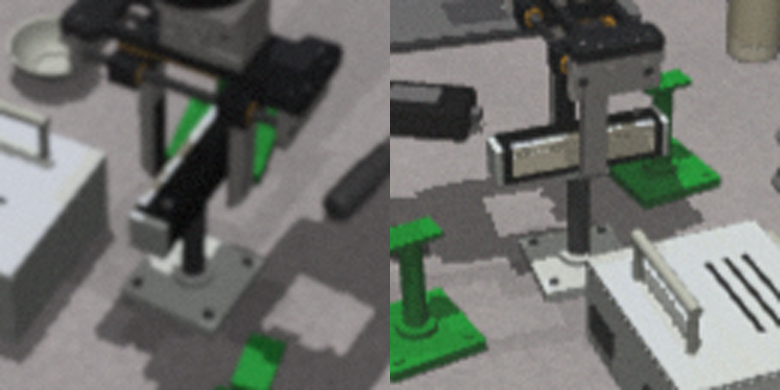

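The lamp is free, level and balanced on the pad, with both fingers clear of it. I'll retract straight up and check.

{"api": "apply_moves", "payload": {
  "steps": [
    {"dx": 0, "dy": 0, "dz": 0.05, "wx": 0, "wy": 0, "wz": 0},
    {"dx": 0, "dy": 0, "dz": 0.1, "wx": 0, "wy": 0, "wz": 0},
    {"dx": 0, "dy": 0, "dz": 0.15, "wx": 0, "wy": 0, "wz": 0},
    {"dx": 0, "dy": 0, "dz": 0.15, "wx": 0, "wy": 0, "wz": 0},
    {"dx": 0, "dy": 0, "dz": 0.1, "wx": 0, "wy": 0, "wz": 0},
    {"dx": 0, "dy": 0, "dz": 0, "wx": 0, "wy": 0, "wz": 0},
    {"dx": 0, "dy": 0, "dz": 0, "wx": 0, "wy": 0, "wz": 0},
    {"dx": 0, "dy": 0, "dz": 0, "wx": 0, "wy": 0, "wz": 0}
  ]
}}

```text
time: 9.35
tcp_pos: [0.5325, 0.067, 0.3094]
tcp_rot: [[-0.003, 0.997, 0.078], [-0.0, 0.078, -0.997], [-1.0, -0.003, -0.0]]
ft_force: [0.1, 1.0, -0.2]
width: 0.601
```

```bash
python3 - <<'E'
from h import *
st(); grab('wrist','w7')
P,ok=cloud('wrist','w7'); rect(P,ok,'foot',(.48,.58,.0,.12),(.008,.017)); rect(P,ok,'top',(.44,.64,.02,.12),(.125,.142)); rect(P,ok,'handle',(.50,.68,-.21,0.0),(.107,.125))
E
```

```text
t 9.35 tcp [0.5325 0.067  0.3094] jaw -85.5 xaxis [-2.9e-03 -1.0e-04 -1.0e+00] jawz -0.0001 F [ 0.11  0.99 -0.17] w 0.601 q [ 1.1  3.3 79.6 -0.  97.3 86.6]
foot 2239 rect [532.1  66.4] [80.4 79.7] 2.8 zmed 0.0124
top 6037 rect [532.2  67. ] [142.2  29.1] 4.6 zmed 0.1324
handle 1387 rect [ 548.  -104.9] [ 10.1 100.7] 6.3 zmed 0.1138
```

View pics/w7.png

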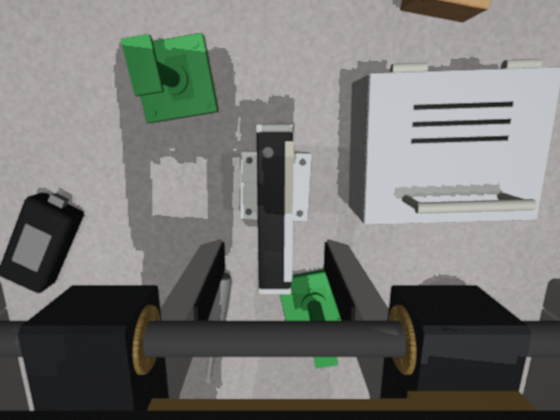

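The lamp is at (532.2, 67.0) mm, yaw 4.6°, top at 132 mm. The stand foot is at (532.1, 66.4), yaw 2.8°, and the case yaw is 6.3°. The lens at (288,200) faces the case, so placement is good. Next is the handle at (548, -105), axis height about 109 mm.

{"api": "apply_moves", "payload": {
  "steps": [
    {"dx": 0.01, "dy": -0.1, "dz": 0, "wx": 0, "wy": 0, "wz": 0.278},
    {"dx": 0.01, "dy": -0.1, "dz": 0, "wx": 0, "wy": 0, "wz": 0.278},
    {"dx": 0.01, "dy": -0.1, "dz": 0, "wx": 0, "wy": 0, "wz": 0.278},
    {"dx": 0.01, "dy": -0.1, "dz": 0, "wx": 0, "wy": 0, "wz": 0.278},
    {"dx": 0.01, "dy": -0.1, "dz": 0, "wx": 0, "wy": 0, "wz": 0.278},
    {"dx": 0.01, "dy": -0.1, "dz": 0, "wx": 0, "wy": 0, "wz": 0.278},
    {"dx": 0.01, "dy": -0.1, "dz": 0, "wx": 0, "wy": 0, "wz": 0.278},
    {"dx": 0.01, "dy": -0.1, "dz": 0, "wx": 0, "wy": 0, "wz": 0.278}
  ]
}}

```text
time: 10.2
tcp_pos: [0.5486, -0.0937, 0.3093]
tcp_rot: [[-0.003, 0.316, 0.949], [0.001, 0.949, -0.316], [-1.0, -0.0, -0.003]]
ft_force: [0.4, 0.4, -0.4]
width: 0.6
```

{"api": "apply_moves", "payload": {
  "steps": [
    {"dx": 0, "dy": -0.02, "dz": 0, "wx": 0, "wy": 0, "wz": 0.278},
    {"dx": 0, "dy": -0.02, "dz": 0, "wx": 0, "wy": 0, "wz": 0.278},
    {"dx": 0, "dy": -0.02, "dz": 0, "wx": 0, "wy": 0, "wz": 0.28},
    {"dx": 0, "dy": 0, "dz": 0, "wx": 0, "wy": 0, "wz": 0},
    {"dx": 0, "dy": 0, "dz": 0, "wx": 0, "wy": 0, "wz": 0},
    {"dx": 0, "dy": 0, "dz": 0, "wx": 0, "wy": 0, "wz": 0},
    {"dx": 0, "dy": 0, "dz": 0, "wx": 0, "wy": 0, "wz": 0}
  ]
}}

```text
time: 10.9
tcp_pos: [0.549, -0.1047, 0.3109]
tcp_rot: [[-0.0, -0.109, 0.994], [0.0, 0.994, 0.109], [-1.0, 0.0, -0.0]]
ft_force: [-0.7, 1.4, 0.2]
width: 0.602
```

```bash
python3 - <<'E'
from h import *
st(); grab('wrist','w8'); st()
P,ok=cloud('wrist','w8'); rect(P,ok,'handle',(.50,.68,-.21,0.0),(.107,.125));rect(P,ok,'cover',(.50,.68,-.21,0.0),(.070,.079)); rect(P,ok,'lamptop',(.44,.64,.02,.12),(.125,.142))
E
```

```text
t 10.9 tcp [ 0.549  -0.1047  0.3109] jaw 6.25 xaxis [-3.e-04  2.e-04 -1.e+00] jawz -0.0003 F [-0.75  1.42  0.24] w 0.602 q [-16.6   6.1  76.5   0.   97.5 -22.9]
t 10.95 tcp [ 0.549  -0.1048  0.311 ] jaw 6.26 xaxis [-0.e+00  1.e-04 -1.e+00] jawz -0.0 F [0.41 0.29 0.41] w 0.598 q [-16.6   6.1  76.4   0.   97.5 -22.9]
handle 1330 rect [ 548.2 -104.8] [ 10.  100.1] 6.6 zmed 0.1136
cover 22050 rect [597.  -99.4] [148.1 169.5] 6.3 zmed 0.0746
lamptop 302 rect [553.6  54.3] [101.6   1.8] 5.5 zmed 0.1264
```

View pics/w8.png

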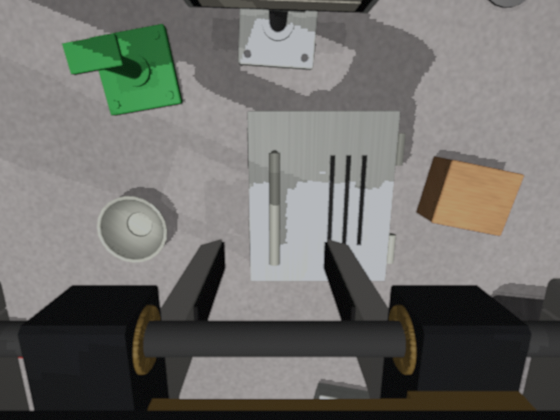

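The handle bar (275,208) lies between the fingers and parallel to them. I'll descend onto it.

{"api": "apply_moves", "payload": {
  "steps": [
    {"dx": -0.004, "dy": 0, "dz": -0.15, "wx": 0, "wy": 0, "wz": 0},
    {"dx": 0, "dy": 0, "dz": -0.2, "wx": 0, "wy": 0, "wz": 0},
    {"dx": 0, "dy": 0, "dz": -0.15, "wx": 0, "wy": 0, "wz": 0},
    {"dx": 0, "dy": 0, "dz": -0.08, "wx": 0, "wy": 0, "wz": 0},
    {"dx": 0, "dy": 0, "dz": -0.04, "wx": 0, "wy": 0, "wz": 0},
    {"dx": 0, "dy": 0, "dz": 0, "wx": 0, "wy": 0, "wz": 0},
    {"dx": 0, "dy": 0, "dz": 0, "wx": 0, "wy": 0, "wz": 0},
    {"dx": 0, "dy": 0, "dz": 0, "wx": 0, "wy": 0, "wz": 0}
  ]
}}

```text
time: 11.75
tcp_pos: [0.549, -0.1052, 0.1889]
tcp_rot: [[0.003, -0.11, 0.994], [-0.001, 0.994, 0.11], [-1.0, -0.001, 0.003]]
ft_force: [1.1, -0.7, -0.7]
width: 0.602
```

{"api": "apply_moves", "payload": {
  "steps": [
    {"dx": 0, "dy": 0, "dz": 0, "wx": 0, "wy": 0, "wz": 0},
    {"dx": 0, "dy": 0, "dz": 0, "wx": 0, "wy": 0, "wz": 0},
    {"dx": 0, "dy": 0, "dz": 0, "wx": 0, "wy": 0, "wz": 0},
    {"dx": 0, "dy": 0, "dz": 0, "wx": 0, "wy": 0, "wz": 0},
    {"dx": 0, "dy": 0, "dz": 0, "wx": 0, "wy": 0, "wz": 0},
    {"dx": 0, "dy": 0, "dz": 0, "wx": 0, "wy": 0, "wz": 0},
    {"dx": 0, "dy": 0, "dz": 0, "wx": 0, "wy": 0, "wz": 0},
    {"dx": 0, "dy": 0, "dz": 0, "wx": 0, "wy": 0, "wz": 0}
  ],
  "hand": 1,
  "force": 35
}}

```text
time: 12.55
tcp_pos: [0.5488, -0.1049, 0.1871]
tcp_rot: [[0.002, -0.11, 0.994], [0.0, 0.994, 0.11], [-1.0, -0.0, 0.002]]
ft_force: [2.9, 0.6, -2.6]
width: 0.095
```

```bash
python3 - <<'E'
from h import *
st()
# arc waypoints for handle from closed, in world
y=np.radians(6.3); e=np.array([np.cos(y),np.sin(y)])
for th in [0,10,20,30,40,50,60]:
    t=np.radians(th); a=-115*np.cos(t)+39*np.sin(t); z=115*np.sin(t)+39*np.cos(t)
    print(th,((a+115)*e).round(1),round(z-39,1))
E
```

```text
t 12.55 tcp [ 0.5488 -0.1049  0.1871] jaw 6.3 xaxis [ 1.7e-03  1.0e-04 -1.0e+00] jawz 0.0017 F [ 2.92  0.59 -2.58] w 0.095 q [-16.7   9.   87.4   0.   83.5 -23. ]
0 [0. 0.] 0.0
10 [8.5 0.9] 19.4
20 [20.2  2.2] 37.0
30 [34.7  3.8] 52.3
40 [51.7  5.7] 64.8
50 [70.5  7.8] 74.2
60 [90.7 10. ] 80.1
```

The bar is gripped (opening 9 mm, bar 10 mm). I'll follow the arc up to 40°, then check.

{"api": "apply_moves", "payload": {
  "steps": [
    {"dx": 0.021, "dy": 0.002, "dz": 0.0485, "wx": 0, "wy": 0, "wz": 0},
    {"dx": 0.021, "dy": 0.002, "dz": 0.0485, "wx": 0, "wy": 0, "wz": 0},
    {"dx": 0.029, "dy": 0.003, "dz": 0.044, "wx": 0, "wy": 0, "wz": 0},
    {"dx": 0.029, "dy": 0.003, "dz": 0.044, "wx": 0, "wy": 0, "wz": 0},
    {"dx": 0.036, "dy": 0.004, "dz": 0.038, "wx": 0, "wy": 0, "wz": 0},
    {"dx": 0.036, "dy": 0.004, "dz": 0.038, "wx": 0, "wy": 0, "wz": 0},
    {"dx": 0.0425, "dy": 0.005, "dz": 0.031, "wx": 0, "wy": 0, "wz": 0},
    {"dx": 0.0425, "dy": 0.005, "dz": 0.031, "wx": 0, "wy": 0, "wz": 0}
  ]
}}

```text
time: 13.35
tcp_pos: [0.5983, -0.0995, 0.2532]
tcp_rot: [[-0.005, -0.109, 0.994], [-0.0, 0.994, 0.109], [-1.0, 0.0, -0.005]]
ft_force: [-7.5, -1.1, -3.5]
width: 0.091
```

{"api": "apply_moves", "payload": {
  "steps": [
    {"dx": 0, "dy": 0, "dz": 0, "wx": 0, "wy": 0, "wz": 0},
    {"dx": 0, "dy": 0, "dz": 0, "wx": 0, "wy": 0, "wz": 0},
    {"dx": 0, "dy": 0, "dz": 0, "wx": 0, "wy": 0, "wz": 0}
  ]
}}

```text
time: 13.65
tcp_pos: [0.5989, -0.0994, 0.254]
tcp_rot: [[-0.002, -0.11, 0.994], [-0.001, 0.994, 0.11], [-1.0, -0.0, -0.002]]
ft_force: [-6.3, -0.2, -0.4]
width: 0.094
```

```bash
python3 - <<'E'
from h import *
st(); grab('side','s9')
E
```

```text
t 13.65 tcp [ 0.5989 -0.0994  0.254 ] jaw 6.29 xaxis [-1.9e-03 -5.0e-04 -1.0e+00] jawz -0.0019 F [-6.28 -0.18 -0.35] w 0.094 q [-14.8  13.1  74.8  -0.1  92.2 -21. ]
```

View pics/s9.png

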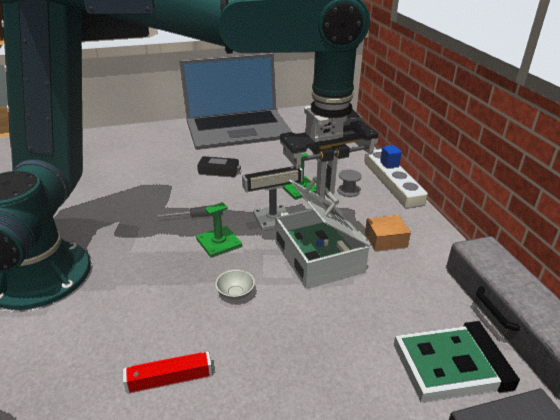

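The cover is opening. In the side view the board shows at (325,240) and the lamp is undisturbed at (272,180). I'll continue to 60°.

{"api": "apply_moves", "payload": {
  "steps": [
    {"dx": 0.047, "dy": 0.005, "dz": 0.0235, "wx": 0, "wy": 0, "wz": 0},
    {"dx": 0.047, "dy": 0.005, "dz": 0.0235, "wx": 0, "wy": 0, "wz": 0},
    {"dx": 0.0505, "dy": 0.0055, "dz": 0.0148, "wx": 0, "wy": 0, "wz": 0},
    {"dx": 0.0505, "dy": 0.0055, "dz": 0.0148, "wx": 0, "wy": 0, "wz": 0},
    {"dx": 0, "dy": 0, "dz": 0, "wx": 0, "wy": 0, "wz": 0},
    {"dx": 0, "dy": 0, "dz": 0, "wx": 0, "wy": 0, "wz": 0},
    {"dx": 0, "dy": 0, "dz": 0, "wx": 0, "wy": 0, "wz": 0},
    {"dx": 0, "dy": 0, "dz": 0, "wx": 0, "wy": 0, "wz": 0}
  ]
}}

```text
time: 14.5
tcp_pos: [0.638, -0.095, 0.2717]
tcp_rot: [[0.001, -0.11, 0.994], [-0.001, 0.994, 0.11], [-1.0, -0.001, 0.001]]
ft_force: [-7.6, 0.2, 4.6]
width: 0.098
```

```bash
python3 - <<'E'
from h import *
st(); grab('side','s10'); grab('scene','sc10'); grab('wrist','w10'); st()
s=arm.state(); y=np.radians(6.3)
hx,hy=.5483+.115*np.cos(y),-.1049+.115*np.sin(y)
g=s['tcp_pos']+.078*s['tcp_rot'][:,0]
a=(g[0]-hx)*np.cos(y)+(g[1]-hy)*np.sin(y); z=g[2]-.0705
print('radius',np.hypot(a,z),'angle',np.degrees(np.arctan2(z,-a))-np.degrees(np.arctan2(39,115)))
# cover plane from clouds in case frame
for n,t in(('side','s10'),('scene','sc10'),('wrist','w10')):
    P,ok=cloud(n,t); d=P-np.array([hx,hy,.0705]); A=d[...,0]*np.cos(y)+d[...,1]*np.sin(y); B=-d[...,0]*np.sin(y)+d[...,1]*np.cos(y); Z=d[...,2]
    m=ok&(A>-.11)&(A<.005)&(abs(B)<.083)&(Z>.02)&(Z<.13)
    # rough cover: near plane 60deg either face
    nrm=Z*.5+A*np.sin(np.pi/3)
    m&=(nrm>-.012)&(nrm<.016)
    q=np.stack([A[m],Z[m]],1)
    if len(q)>30:
        for k in range(4):
            c=q.mean(0);u,sv,vt=np.linalg.svd(q-c);r=(q-c)@vt[1];q=q[abs(r)<.004]
        v=vt[0];v=v*np.sign(v[1]);print(n,len(q),'ang',np.degrees(np.arctan2(v[1],-v[0])),'off',(q.mean(0)@np.array([np.sin(np.pi/3),.5])))
P,ok=cloud('side','s10'); rect(P,ok,'lamptop',(.44,.64,.02,.12),(.127,.142))
P,ok=cloud('scene','sc10'); rect(P,ok,'lamptop',(.44,.64,.02,.12),(.127,.142))
E
```

```text
t 14.5 tcp [ 0.638  -0.095   0.2717] jaw 6.3 xaxis [ 1.2e-03 -9.0e-04 -1.0e+00] jawz 0.0011 F [-7.56  0.17  4.61] w 0.098 q [-13.5  17.6  67.3  -0.   95.1 -19.8]
t 14.65 tcp [ 0.638  -0.0951  0.2718] jaw 6.3 xaxis [ 1.2e-03 -9.0e-04 -1.0e+00] jawz 0.0011 F [-7.45 -0.14  5.22] w 0.096 q [-13.5  17.5  67.3  -0.   95.1 -19.8]
radius 0.1257097853368367 angle 59.936192667199535
side 490 ang 60.012664563160776 off -0.001287861660862838
scene 3024 ang 59.205835179715706 off 0.0030885482248194512
wrist 15943 ang 59.02111477851653 off 0.002710706385857159
lamptop 440 rect [533.2  63.2] [143.3  32.7] 6.0 zmed 0.1309
lamptop 718 rect [534.1  66.3] [145.4  29.9] 4.5 zmed 0.1326
```

View pics/s10.png

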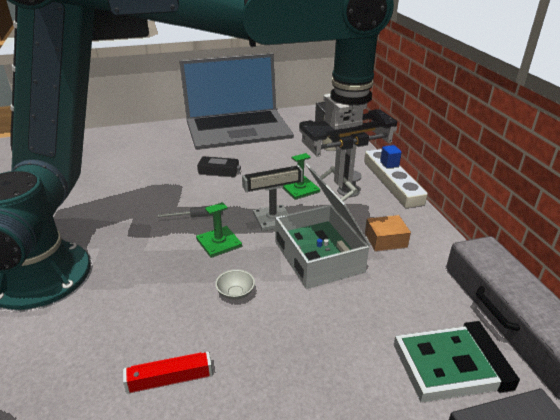

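View pics/sc10.png

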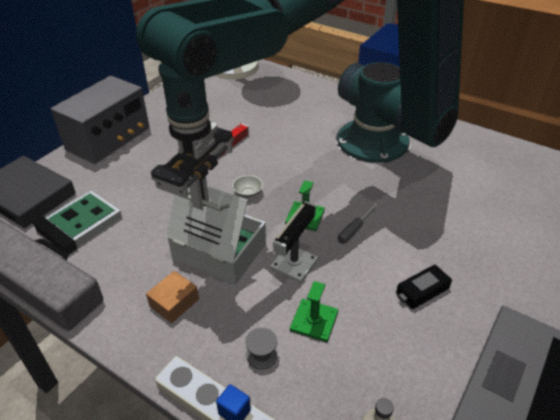

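At about 59.5° by kinematics and 59.0 to 60.0° by the cameras. The lamp is undisturbed. I'll nudge the cover by about half a degree, relieve the small downward push, and check the grip closely.

{"api": "apply_moves", "payload": {
  "steps": [
    {"dx": 0.006, "dy": 0.0005, "dz": 0.006, "wx": 0, "wy": 0, "wz": 0},
    {"dx": 0, "dy": 0, "dz": 0, "wx": 0, "wy": 0, "wz": 0},
    {"dx": 0, "dy": 0, "dz": 0, "wx": 0, "wy": 0, "wz": 0},
    {"dx": 0, "dy": 0, "dz": 0, "wx": 0, "wy": 0, "wz": 0},
    {"dx": 0, "dy": 0, "dz": 0, "wx": 0, "wy": 0, "wz": 0}
  ]
}}

```text
time: 15.15
tcp_pos: [0.6389, -0.095, 0.2719]
tcp_rot: [[-0.0, -0.11, 0.994], [-0.001, 0.994, 0.11], [-1.0, -0.001, -0.001]]
ft_force: [-7.4, 0.2, 2.6]
width: 0.095
```

```bash
python3 - <<'E'
from h import *
st(); grab('side','s11'); grab('scene','sc11'); grab('wrist','w11'); st()
s=arm.state(); y=np.radians(6.3)
hx,hy=.5483+.115*np.cos(y),-.1049+.115*np.sin(y)
g=s['tcp_pos']+.078*s['tcp_rot'][:,0]
a=(g[0]-hx)*np.cos(y)+(g[1]-hy)*np.sin(y); print('a',a,'theta from x',np.degrees(np.arccos(-a/.1214))-18.73)
for n,t in(('side','s11'),('scene','sc11'),('wrist','w11')):
    P,ok=cloud(n,t); d=P-np.array([hx,hy,.0705]); A=d[...,0]*np.cos(y)+d[...,1]*np.sin(y); B=-d[...,0]*np.sin(y)+d[...,1]*np.cos(y); Z=d[...,2]
    m=ok&(A>-.11)&(A<.005)&(abs(B)<.083)&(Z>.02)&(Z<.13); nrm=Z*.5+A*np.sin(np.pi/3); m&=(nrm>-.012)&(nrm<.016)
    q=np.stack([A[m],Z[m]],1)
    for k in range(4):
        c=q.mean(0);u,sv,vt=np.linalg.svd(q-c,full_matrices=False);r=(q-c)@vt[1];q=q[abs(r)<.003]
    v=vt[0];v=v*np.sign(v[1]);print(n,len(q),'ang',np.degrees(np.arctan2(v[1],-v[0])))
    # bar: points 35mm +-5 above plane
    m=ok&(abs(B)<.055)&(Z>.09)&(Z<.14)&(A>-.045)&(A<-.005)&(abs(B)>.012); q=np.stack([A[m],Z[m]],1)
    if len(q)>10: print('bar pts',len(q),np.median(q,0).round(4),q.max(0).round(4))
a=cv2.imread('pics/s11.png')[120:240,270:400]; b=cv2.imread('pics/sc11.png')[130:260,130:270]
cv2.imwrite('pics/c11.png',np.hstack([cv2.resize(a,(390,390),interpolation=2),cv2.resize(b,(390,390),interpolation=2)]))
E
```

```text
t 15.15 tcp [ 0.6389 -0.095   0.2719] jaw 6.29 xaxis [-5.e-04 -6.e-04 -1.e+00] jawz -0.0005 F [-7.43  0.21  2.58] w 0.095 q [-13.5  17.7  67.1  -0.   95.2 -19.8]
t 15.3 tcp [ 0.6389 -0.095   0.2719] jaw 6.29 xaxis [-5.e-04 -6.e-04 -1.e+00] jawz -0.0006 F [-7.72  0.14  3.05] w 0.097 q [-13.5  17.7  67.1  -0.   95.2 -19.8]
a -0.023861861073038098 theta from x 59.93438283336448
side 513 ang 60.294421863738364
bar pts 206 [-0.0291  0.1184] [-0.0093  0.1372]
scene 2793 ang 59.55181351545697
bar pts 129 [-0.0227  0.122 ] [-0.0187  0.1281]
wrist 15761 ang 59.44917645112455
bar pts 2506 [-0.0256  0.1229] [-0.0195  0.1257]
```

View pics/c11.png

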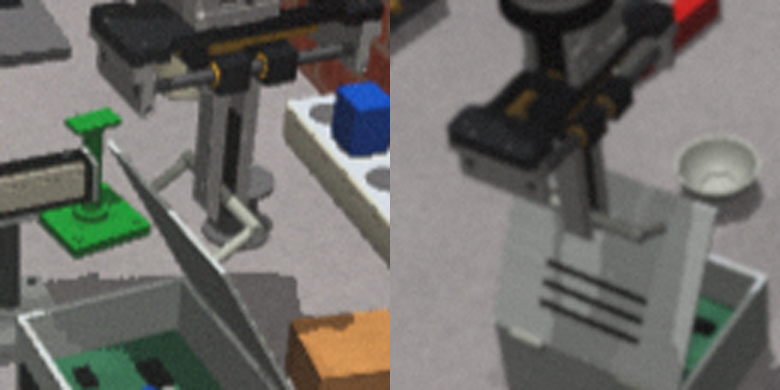

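View pics/w11.png

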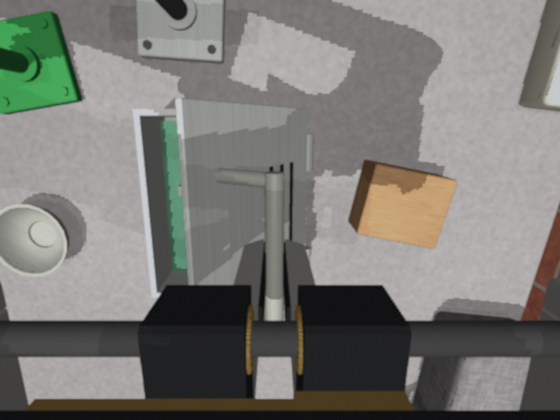

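The bar is pinched mid-pad between the fingers (wrist (273,240)), and the angle is 59.9° (cameras 59.4 to 60.3°). I'll hold for a moment, confirm nothing creeps, then hand in.

{"api": "apply_moves", "payload": {
  "steps": [
    {"dx": 0, "dy": 0, "dz": 0, "wx": 0, "wy": 0, "wz": 0},
    {"dx": 0, "dy": 0, "dz": 0, "wx": 0, "wy": 0, "wz": 0},
    {"dx": 0, "dy": 0, "dz": 0, "wx": 0, "wy": 0, "wz": 0},
    {"dx": 0, "dy": 0, "dz": 0, "wx": 0, "wy": 0, "wz": 0},
    {"dx": 0, "dy": 0, "dz": 0, "wx": 0, "wy": 0, "wz": 0},
    {"dx": 0, "dy": 0, "dz": 0, "wx": 0, "wy": 0, "wz": 0},
    {"dx": 0, "dy": 0, "dz": 0, "wx": 0, "wy": 0, "wz": 0},
    {"dx": 0, "dy": 0, "dz": 0, "wx": 0, "wy": 0, "wz": 0}
  ]
}}

```text
time: 16.1
tcp_pos: [0.6389, -0.095, 0.2719]
tcp_rot: [[-0.0, -0.11, 0.994], [-0.001, 0.994, 0.11], [-1.0, -0.001, -0.001]]
ft_force: [-8.2, 0.2, 4.0]
width: 0.093
```

```bash
python3 - <<'E'
from h import *
st(); grab('scene','sc12'); P,ok=cloud('scene','sc12'); rect(P,ok,'lamptop',(.44,.64,.02,.12),(.127,.142)); st()
print(arm.sign_off())
E
```

```text
t 16.1 tcp [ 0.6389 -0.095   0.2719] jaw 6.29 xaxis [-5.e-04 -6.e-04 -1.e+00] jawz -0.0006 F [-8.18  0.19  3.97] w 0.093 q [-13.5  17.7  67.1  -0.   95.2 -19.8]
lamptop 714 rect [533.   66.4] [145.3  30.3] 4.3 zmed 0.1328
t 16.15 tcp [ 0.6389 -0.095   0.272 ] jaw 6.29 xaxis [-4.e-04 -6.e-04 -1.e+00] jawz -0.0005 F [-7.57 -0.2   3.97] w 0.095 q [-13.5  17.7  67.1  -0.   95.2 -19.8]
the job is handed in; nothing more can be done
None
```

The lamp is on the stand and released, and the gripper is holding the cover at about 60°. I handed the job in at 16.2 s.

- **Lamp:** it sits level, within about 1 mm of the pad's centre, with its lens towards the case. Its yaw of about 4.5° is deliberately between the stand's 2.8° and the case's 6.3°, so it is about 2° off each. It had not moved in the last picture.
- **Cover:** the arm's position gives 59.9° and the three cameras gave 59.4 to 60.3°. The arm stayed still for the last second, with about 8 N at the wrist and the bar pinched between the pads.
- **Disagreements:** just before the last small adjustment, the handle's distance from the hinge came out about 4 mm larger than specified. The bar may have slid slightly along the fingers. A downward push of about 3 to 4 N on the handle also remained at the end.
- **Other points:** my first move call was refused for missing keys, so nothing moved then. I did not touch any of the other things on the bench.

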